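# Seat a lens barrel in a V-block and hold it pressed home

## Task

The toggle clamp with the red handle was left closed over the empty V-block: first swing it back over centre so that it stays open, since the coated lens barrel is to be held by the fingers and not by the clamp. Then take the black lens barrel from the blue cradle, lay it along the middle of the V-block, and with the fingers press it down gently, with roughly ten newtons, so that it bears on both sloping faces; finish while still holding it pressed there, without letting go. Leave the small dish, timer and objective case around the work undisturbed.

Things in the scene. Friction and masses are not known exactly. Their poses are not given: they have to be found in the camera images.
- fixture: fixed aluminium base plate 192 x 72 x 12 mm carrying the vee and clamp. Origin on the bench under the middle of the vee; z up; x along the groove towards the clamp (away from the robot). Plate: x -58 to 134 mm, y +-36 mm. A seated barrel's axis is 55 mm above the bench at y = 0; in the middle its centre is at x = 0. The clamp post starts at x = 77 mm and is 96 mm high
- vee_left: left (+y) sloping face of the steel vee, 45 deg, on two rests at fixture x -50 to -27 and 27 to 50 mm, y to +27 mm, 52 mm high. Between the rests is an open notch 54 mm long, right across, down to the plate (12 mm above the bench): room for fingers. The vee is 40 mm wide at the top. Origin: middle of its contact line, 11 mm to +y of the groove's middle, 44 mm above the bench
- vee_right: right (-y) sloping face, mirror image of vee_left. Origin: middle of its contact line, 11 mm to -y of the groove's middle, 44 mm above the bench
- clamp (a joint): clamp hinge, rad: 0 closed (arm level along the groove over the vee, red handle upright), 1.9 fully open (handle swung away from the vee to a little below level, arm leaning back past upright). Weight-balanced over centre: below about 0.5 rad it falls shut again, beyond about 0.8 rad it falls open by itself and stays. About 1.5 N on the handle moves it
- clamp_hinge (a point): hinge axis of the clamp (runs across the groove), 95 mm along the fixture's x from the vee's middle, 85 mm above the bench
- clamp_handle (a point): middle of the clamp's round red grip, 60 mm from the hinge, straight above it when closed; grip 18 mm thick, from 30 to 86 mm off the hinge. Push it along fixture +x (away from the vee) to open. The arm is 14 mm wide and reaches 86 mm from the hinge; closed, its top is 91 mm above the bench, the screw head near its tip 101 mm, and its rubber foot's underside 71 mm
- cradle: fixed blue plastic storage cradle: base 116 x 64 mm, 10 mm thick; two small vee saddles at x = -52 to -36 and 36 to 52 mm, 48 mm wide and 30 mm high, with 72 mm open between them. Origin on the bench under its middle, x along the barrel
- barrel: black cylindrical lens barrel, 32 mm diameter, 110 mm long, about 0.15 kg, with a grey knurled band 22 mm wide round its middle; origin at its very centre, x along its axis. It starts lying in the cradle with its axis 35 mm above the bench, its middle free for the fingers
- dish: small orange dish, 35 mm diameter, 11 mm high, loose; leave it alone
- bench_timer: white timer, 66 x 66 x 18 mm, loose; leave it alone
- case: black round objective case standing upright, 35 mm diameter, 60 mm high, loose; leave it alone

How it is judged:
By the outcome, as a careful person would: the job done as asked, in the order asked, and still so for the second after the job is handed in, while the arm keeps its last pose, push and grip.
It also fails if it takes over 61 s, if anything falls off the work surface, if the arm or the gripper's body presses on something with over 40 N, if the wrist force passes 120 N, or if a joint passes its speed limit or range.

## Robot

A 7-joint arm with a two-finger parallel gripper is mounted at the origin on a cart in front of the work surface, level with it; the furniture and walls round the work are solid. World frame = base frame: x ahead of the robot, y to its left, z up, the work surface at z = 0. Lengths are in m, angles in rad, forces in N, time in s.
With the tool pointing down it reaches from about 0.4 to 0.85 m from the base axis. Payload 4.4 kg.
Tool frame: the origin (TCP) lies at the very end of the fingers, on their centre line; the grasp point (between the pads) lies env.grip_point_offset behind it (env.grip_point_offset is the distance from the TCP to the grasp point, in m); z points along the fingers, y is the direction in which the jaws open and shut (so a half turn about z gives the same grasp; the last joint's range is limited). The gripper opens to 94 mm and grips with 3 to 60 N. Pads are 16 mm wide; open, the fingers measure 119 mm over their backs; the gripper's body (75 mm by 177 mm) begins 78 mm behind the grasp point.
Start: joints at [-1.379, 0.628, 0.038, 1.517, -0.027, 0.996, -0.02], TCP at [0.166, 0.629, 0.205] pointing down, gripper open.
Joint ranges: [-3.06, 3.06], [-0.37, 2.12], [-1.25, 1.32], [0.18, 2.47], [-1.1, 4.24], [0.23, 1.98], [-2.94, 2.94]. Speed limits (rad/s): [2.57, 2.57, 3.14, 3.14, 3.14, 3.14, 3.14].

## Interface

Orientations are given as a 3x3 rotation matrix whose columns are the frame's x, y, z axes.
In Python, from rig import get_state, imaging, env gives the robot as it stands.
- The arm moves only by the tool jog_arm, never from a script. Its argument "targets" is a list of rows, each a list of 7 numbers: the turn, a rotation vector about the tool's x, y, z in rad, then the shift along the tool's x, y, z in mm, then the finger opening in mm, from 0 to 94. In form: [[rx, ry, rz, tx, ty, tz, jaw], ...]. A call has 1 to 10 rows; each row is the pose to reach, as a shift and turn from the pose commanded when the call began, along the tool's axes at that moment; what a row does not reach only later rows make up. A row lasts 1/10 s, in which the tool goes at most 50 mm and 8.59 degrees, less where a joint would pass 70% of its speed; a pose out of reach is approached as far as the arm can. A call with a gripper value outside its range is refused whole. The fingers move at their own pace and stop on an object; the grip force is fixed at half the most. Time passes only in rows, so rows that repeat a pose let the fingers close. It gives the time, the measured TCP pose, the force and the opening at its end, in the units of the state.
- get_state(): the state, without advancing time (a new reading comes with each control period).
- imaging.get_image(name): name is "scene" or "side" or "wrist"; returns a dict with "frame" (480x640x3 uint8, red, green, blue), "vfov" (degrees; the focal length in pixels is half the picture's height over the tangent of half this angle, whatever the lens; pixels are square), "cx", "cy" (the principal point, pixels), "T" (4x4, takes a point from camera to world coordinates). Camera axes: x right, y up, looking along -z (the intrinsics and any distortion apply to the point x, -y, -z); pixel columns grow to the right and rows downward; lengths in m; the calibration is good to about 2 mm. A picture is of the moment at which its call begins. There is no depth.
- env.job_done(): hands the job in, once; it reports no verdict.
The state is a dict: "time_s": time; "joints": joint angles; "qd": joint speeds; "tau": joint torques, N m; "position": TCP position; "eef_rot": TCP orientation; "wrist_force": force on the tool from outside, world axes, zero at the start; "torque": the same for the moment, N m; "width": opening from 0.0 (shut) to 1.0 (fully open).
Only numpy, scipy, OpenCV 4.12 (cv2) and the standard library are available. Lean on these libraries where they do the work, as an engineer would, in place of code of your own. Each camera call takes 0.05 s, during which the arm holds its last target.

## Working session

There is one attempt and no reset: what is moved stays moved. The work goes in short steps, Python scripts to look and compute and a tool call to move; the robot and the scene stay as the last step left them, time stands still between calls to the robot, and variables do not carry over. Pictures are saved under pics/ and viewed, and the job is handed in when it is done.

Besides the shell and the picture viewer there is one more tool, called after "Request:" by a JSON object that holds its "name" and its "arguments", one argument or row to a line. jog_arm: Moves the arm, as the interface text tells. Its arguments: {"type":"object","properties":{"targets":{"type":"array","items":{"type":"array","items":{"type":"number"}}}},"required":["targets"]}

```bash
ls; mkdir -p pics; python3 - <<'E'
from rig import get_state, imaging, env
import cv2,numpy as np
s=get_state();print({k:np.round(v,3).tolist() for k,v in s.items()},env.grip_point_offset)
for n in ["scene","side","wrist"]:
    d=imaging.get_image(n);cv2.imwrite(f"pics/{n}0.png",d["frame"][:,:,::-1])
    print(n,[k for k in d],d["vfov"],d["cx"],d["cy"],np.round(d["T"],3).tolist(),[d[k] for k in d if k not in("frame","T")])
E
```

```text
pics
{'time_s': 0.0, 'joints': [-1.379, 0.629, 0.038, 1.518, -0.027, 0.996, -0.02], 'qd': [0.001, -0.002, -0.001, -0.002, -0.001, 0.002, -0.001], 'tau': [0.001, -54.972, 1.143, -18.664, -0.053, 0.023, 0.0], 'position': [0.165, 0.628, 0.205], 'eef_rot': [[-0.967, 0.255, -0.0], [0.255, 0.967, -0.002], [-0.0, -0.002, -1.0]], 'wrist_force': [1.095, 0.497, -0.209], 'torque': [0.012, 0.015, -0.013], 'width': 1.0} 0.0188
scene ['frame', 'vfov', 'cx', 'cy', 'T'] 51.05727877755135 317.3728665133044 238.3554911522394 [[0.819, 0.279, -0.501, 0.148], [-0.573, 0.391, -0.72, -0.412], [-0.005, 0.877, 0.48, 0.509], [0.0, 0.0, 0.0, 1.0]] [51.05727877755135, 317.3728665133044, 238.3554911522394]
side ['frame', 'vfov', 'cx', 'cy', 'T'] 57.076236011621475 323.2985628914975 248.70885844234056 [[-0.978, 0.129, -0.163, 0.447], [-0.208, -0.551, 0.808, 0.854], [0.014, 0.824, 0.566, 0.591], [0.0, 0.0, 0.0, 1.0]] [57.076236011621475, 323.2985628914975, 248.70885844234056]
wrist ['frame', 'vfov', 'cx', 'cy', 'T'] 68.7907873842651 321.09295698920283 246.7891109953339 [[0.255, -0.927, -0.274, 0.085], [0.967, 0.244, 0.073, 0.649], [-0.001, -0.284, 0.959, 0.384], [0.0, 0.0, 0.0, 1.0]] [68.7907873842651, 321.09295698920283, 246.7891109953339]
```

View pics/scene0.png

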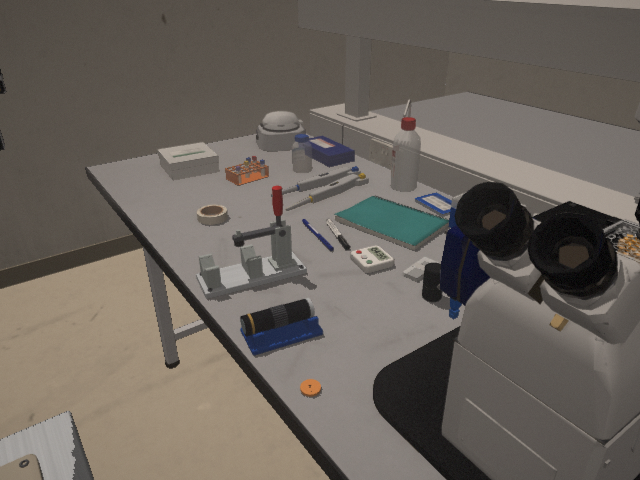

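View pics/side0.png

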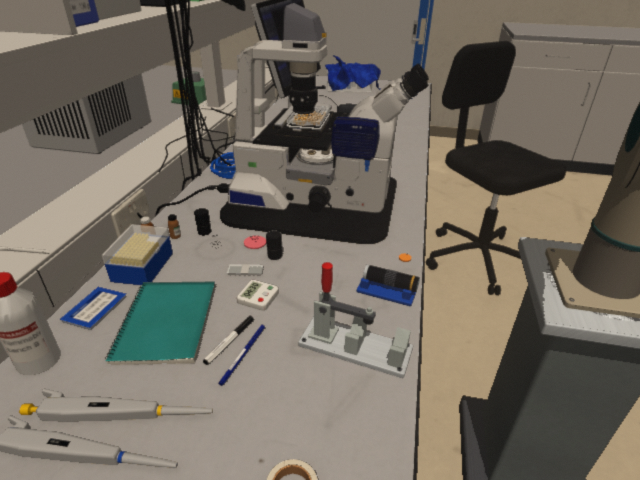

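View pics/wrist0.png

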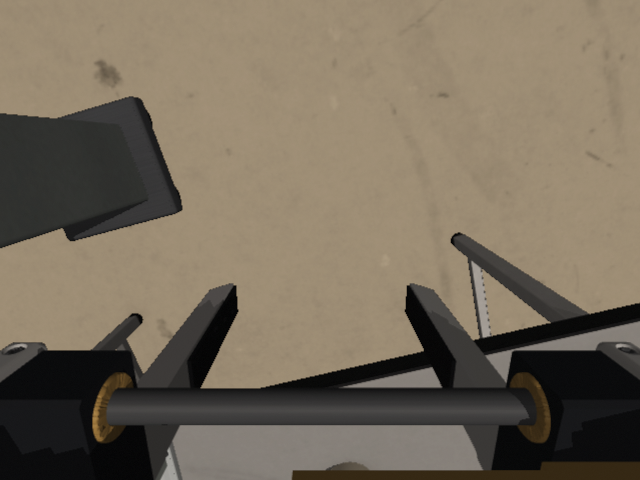

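```bash
cat > h.py <<'E'
import numpy as np,cv2
from rig import get_state, imaging, env
def cam(n):
    return imaging.get_image(n)
def ray(d,u,v):
    f=240/np.tan(np.radians(d["vfov"]/2))
    r=np.array([(u-d["cx"])/f,-(v-d["cy"])/f,-1.0]);T=np.array(d["T"])
    return T[:3,3],T[:3,:3]@r
def plane(d,u,v,z):
    o,r=ray(d,u,v);return o+r*(z-o[2])/r[2]
def tri(d1,p1,d2,p2):
    o1,r1=ray(d1,*p1);o2,r2=ray(d2,*p2)
    A=np.stack([r1,-r2],1);t=np.linalg.lstsq(A,o2-o1,rcond=None)[0]
    a=o1+t[0]*r1;b=o2+t[1]*r2;return (a+b)/2,np.linalg.norm(a-b)
def proj(d,P):
    T=np.array(d["T"]);f=240/np.tan(np.radians(d["vfov"]/2))
    p=T[:3,:3].T@(np.asarray(P)-T[:3,3]);return d["cx"]+f*p[0]/-p[2],d["cy"]-f*p[1]/-p[2]
def crop(n,im,x0,y0,x1,y1,k):
    c=cv2.resize(im[y0:y1,x0:x1,::-1],None,fx=k,fy=k,interpolation=cv2.INTER_CUBIC);cv2.imwrite(f"pics/{n}.png",c)
E
python3 - <<'E'
from h import *
import pickle
a=cam("scene");b=cam("side");pickle.dump((a,b),open("first.pkl","wb"))
crop("sc1",a["frame"],180,170,340,400,2.6) if 0 else crop("sc1",a["frame"],190,180,330,360,3.3)
crop("si1",b["frame"],280,240,440,380,4)
E
```

```text
(no output)
```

View pics/sc1.png

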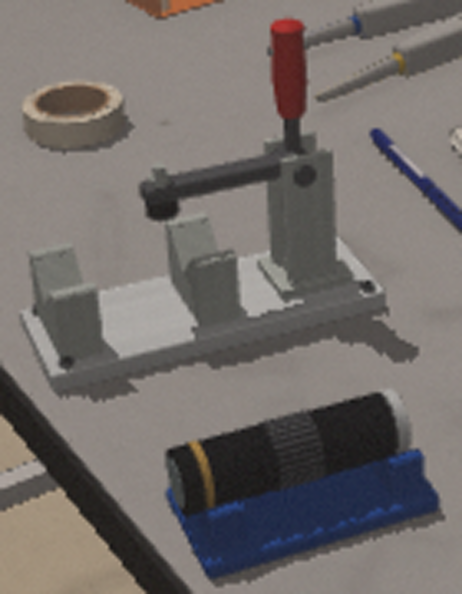

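View pics/si1.png

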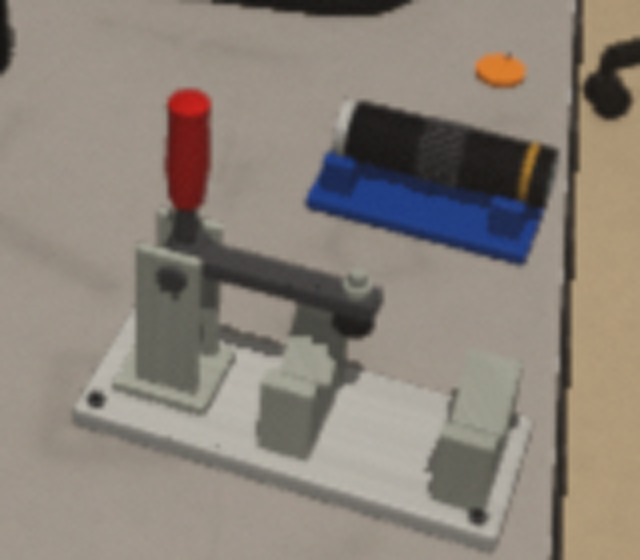

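```bash
python3 - <<'E'
from h import *
import pickle
a,b=pickle.load(open("first.pkl","rb"))
S=lambda x,y:(190+(x+.5)/3.3-.5,180+(y+.5)/3.3-.5)
D=lambda x,y:(280+(x+.5)/4-.5,240+(y+.5)/4-.5)
print("scene plate");
for p in [(23,315),(56,377),(385,291),(343,240)]: print(p,np.round(plane(a,*S(*p),.012),4))
print("side plate")
for p in [(75,408),(493,536),(530,425),(133,311)]: print(p,np.round(plane(b,*D(*p),.012),4))
def red(d):
    f=d["frame"].astype(int);m=(f[...,0]>100)&(f[...,1]<60)&(f[...,2]<70)
    n,l,st,c=cv2.connectedComponentsWithStats(m.astype(np.uint8));return [(st[i].tolist(),c[i].round(1)) for i in range(1,n) if st[i][4]>30]
print(red(a));print(red(b))
print("barrel")
def blue(d,box):
    x0,y0,x1,y1=box;f=d["frame"][y0:y1,x0:x1].astype(int);m=(f[...,2]>f[...,0]+50)&(f[...,2]>80)
    ys,xs=np.nonzero(m);h=cv2.convexHull(np.stack([xs+x0,ys+y0],1).astype(np.int32))[:,0];return cv2.approxPolyDP(h,2,True)[:,0].tolist()
print(blue(a,(235,300,330,360)));print(blue(b,(350,270,425,310)))
# knurl band center
print("band",tri(a,S(296,447),b,D(440,152)))
for p in [(188,478),(400,420)]: pass
print("orange ring/white", tri(a,S(202,475),b,D(530,172)))
print("handle top",tri(a,S(288,26),b,D(189,103)),"bottom",tri(a,S(292,112),b,D(186,205)))
print("pivot a",plane(a,*S(304,176),.085),plane(b,*D(172,280),.085))
print("screw",tri(a,S(160,172),b,D(358,275)))
E
```

```text
scene plate
(23, 315) [0.4073 0.3467 0.012 ]
(56, 377) [0.3976 0.2809 0.012 ]
(385, 291) [0.5838 0.2515 0.012 ]
(343, 240) [0.5953 0.3132 0.012 ]
side plate
(75, 408) [0.5961 0.3218 0.012 ]
(493, 536) [0.4103 0.3527 0.012 ]
(530, 425) [0.3982 0.2872 0.012 ]
(133, 311) [0.5851 0.2557 0.012 ]
[([403, 118, 12, 4, 33], array([408.2, 119.1])), ([272, 186, 10, 4, 31], array([276.3, 187.7]))]
[([322, 263, 10, 29, 227], array([327. , 276.1])), ([0, 273, 13, 13, 104], array([  4.2, 277.7]))]
barrel
[[317, 318], [311, 334], [253, 351], [241, 330]]
[[413, 297], [408, 304], [358, 291], [357, 288], [363, 278], [408, 290]]
band (array([0.45358009, 0.13114141, 0.03521328]), np.float64(0.00019857834924674956))
orange ring/white (array([0.40787043, 0.13772201, 0.03557272]), np.float64(2.4035872178917e-05))
handle top (array([0.55330862, 0.29306847, 0.16668709]), np.float64(0.0003522185419532895)) bottom (array([0.55368313, 0.29480975, 0.11516207]), np.float64(0.0007979419066570585))
pivot a [0.54947785 0.27708175 0.085     ] [0.55588207 0.3090991  0.085     ]
screw (array([0.47803226, 0.30378273, 0.09836032]), np.float64(0.001478605518059675))
```

```bash
cat >> h.py <<'E'
def togo(P,yaw_jaw=None,s=None):
    """needed shift (mm, tool axes) and rz to reach world TCP P with jaw axis at yaw_jaw (world angle)"""
    s=s or get_state();R=np.array(s["eef_rot"]);d=R.T@(np.array(P)-np.array(s["position"]))
    o=[]
    if yaw_jaw is not None:
        y=np.array([np.cos(yaw_jaw),np.sin(yaw_jaw),0]);x=np.cross(y,[0,0,-1.]);Rt=np.stack([x,y,[0,0,-1.]],1)
        if (R.T@Rt)[0,0]<0: Rt[:,:2]*=-1
        o=cv2.Rodrigues(R.T@Rt)[0].ravel().round(4).tolist()
    return o,(d*1000).round(1).tolist()
E
python3 - <<'E'
from h import *
print(togo((.5236,.298,.25),np.pi/2-.166))
import pickle
a,b=pickle.load(open("first.pkl","rb"))
for n,p in dict(dish=(405,258),case=(275,257),timer=(258,294),scopecorner=(393,240),edge=(420,400)).items(): print(n,plane(b,*p,0).round(3))
print(plane(a,451,408,0).round(3),plane(a,375,392,0).round(3))
E
```

```text
([-0.0008, -0.0, -0.0918], [-430.3, -228.1, -44.8])
dish [0.426 0.004 0.   ]
case [0.718 0.068 0.   ]
timer [0.713 0.201 0.   ]
scopecorner [ 0.459 -0.066  0.   ]
edge [0.38  0.389 0.   ]
[ 0.557 -0.127  0.   ] [ 0.494 -0.049  0.   ]
```

Request:
{"name": "jog_arm", "arguments": {
  "targets": [
    [0,0,-0.09,-100,-50,-45,94],
    [0,0,-0.09,-430,-228,-45,94],
    [0,0,-0.09,-430,-228,-45,94],
    [0,0,-0.09,-430,-228,-45,94],
    [0,0,-0.09,-430,-228,-45,94],
    [0,0,-0.09,-430,-228,-45,94],
    [0,0,-0.09,-430,-228,-45,94],
    [0,0,-0.09,-430,-228,-45,94],
    [0,0,-0.09,-430,-228,-45,94],
    [0,0,-0.09,-430,-228,-45,94]
  ]
}}

```text
time_s: 1.25
position: [0.5255, 0.2956, 0.2507]
eef_rot: [[-0.986, 0.169, 0.001], [0.169, 0.986, -0.001], [-0.001, -0.0, -1.0]]
wrist_force: [0.4, 0.7, -0.4]
width: 1.003
```

Request:
{"name": "jog_arm", "arguments": {
  "targets": [
    [0,0,0,-10,-5,0,94],
    [0,0,0,-10,-5,0,94],
    [0,0,0,-10,-5,0,94]
  ]
}}

```text
time_s: 1.55
position: [0.5309, 0.2934, 0.2501]
eef_rot: [[-0.986, 0.165, -0.002], [0.165, 0.986, 0.001], [0.002, 0.001, -1.0]]
wrist_force: [-1.0, 0.7, 0.1]
width: 1.004
```

```bash
python3 - <<'E'
from h import *
import pickle
s=get_state();print(s["time_s"],np.round(s["position"],4),np.round(s["eef_rot"],3).tolist(),togo((.5236,.298,.25),np.pi/2-.166))
w=cam("wrist");pickle.dump(w,open("w1.pkl","wb"));crop("w1",w["frame"],0,0,640,480,1)
E
```

```text
1.55 [0.5309 0.2934 0.2501] [[-0.986, 0.165, -0.002], [0.165, 0.986, 0.001], [0.002, 0.001, -1.0]] ([0.0007, -0.0018, -0.0001], [8.0, 3.3, 0.2])
```

View pics/w1.png

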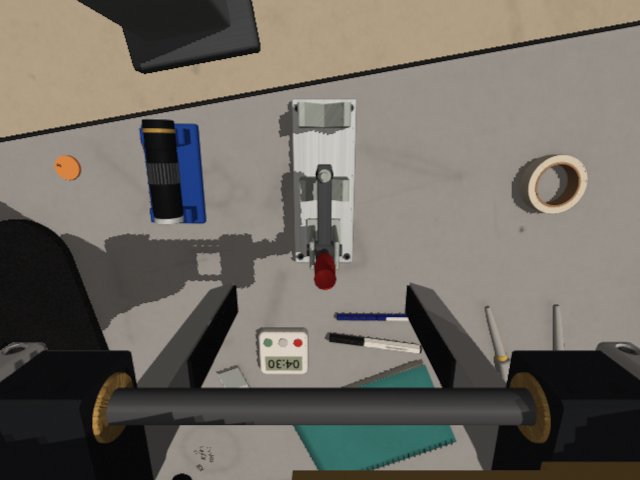

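```bash
python3 - <<'E'
from h import *
import pickle
w=pickle.load(open("w1.pkl","rb"))
crop("w1b",w["frame"],120,90,380,300,3)
E
```

```text
(no output)
```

View pics/w1b.png

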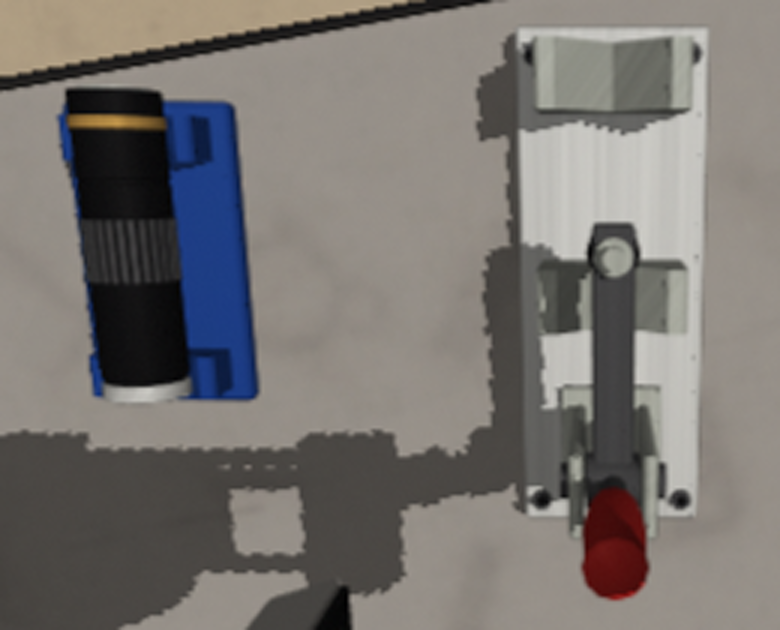

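```bash
python3 - <<'E'
from h import *
import pickle
w=pickle.load(open("w1.pkl","rb"))
C=lambda x,y:(120+(x+.5)/3-.5,90+(y+.5)/3-.5)
P=[plane(w,*C(*p),.012)[:2] for p in [(519,28),(708,28),(696,514),(527,515)]]
src=np.array([[-58,-36],[-58,36],[134,36],[134,-36]])/1e3
print(np.round(P,4).tolist())
# rigid fit
A=src-src.mean(0);B=np.array(P)-np.mean(P,0);U,_,Vt=np.linalg.svd(A.T@B);R=(U@Vt).T
t=np.mean(P,0)-R@src.mean(0);print("yaw",np.arctan2(R[1,0],R[0,0]),"t",t,"res",(src@R.T+t-P).round(4).tolist())
F=lambda q:(R.T@(q[:2]-t)).round(4)
print("groove",[F(plane(w,*C(*p),.032)) for p in [(612,38),(612,110)]],"screw",F(plane(w,*C(613,257),.101)),"handle",F(plane(w,*C(615,568),.171)))
print("hinge",R@[.095,0]+t)
for n,p in dict(near=(115,100),band=(131,251),far=(146,385)).items(): print(n,plane(w,*C(*p),.035).round(4))
a,b=plane(w,*C(116,110),.035),plane(w,*C(145,375),.035);d=b-a;print("yaw barrel",np.arctan2(d[1],d[0]))
for p in [(230,103),(257,397),(95,395)]: print("cradle",plane(w,*C(*p),.010).round(4))
E
```

```text
[[0.3973, 0.2843], [0.4088, 0.3529], [0.5949, 0.3219], [0.5836, 0.2521]]
yaw -0.16746795991378352 t [0.45868745 0.3091569 ] res [[-0.0018, -0.001], [-0.0013, 0.0014], [0.0019, 0.0004], [0.0012, -0.0008]]
groove [array([-0.0509, -0.0007]), array([-0.027 , -0.0006])] screw [ 0.0189 -0.0007] handle [ 0.0934 -0.0006]
hinge [0.5523584  0.29332171]
near [0.3998 0.1402 0.035 ]
band [0.4513 0.1305 0.035 ]
far [0.5007 0.1216 0.035 ]
yaw barrel -0.181390982270478
cradle [0.4048 0.172  0.01  ]
cradle [0.5163 0.1529 0.01  ]
cradle [0.5045 0.0882 0.01  ]
```

Request:
{"name": "jog_arm", "arguments": {
  "targets": [
    [0,0,0,9,3,0,0],
    [0,0,0,9,3,30,0],
    [0,0,0,9,3,60,0],
    [0,0,0,9,3,90,0],
    [0,0,0,9,3,115,0],
    [0,0,0,9,3,125,0],
    [0,0,0,9,3,125,0],
    [0,0,0,9,3,125,0],
    [0,0,0,9,3,125,0]
  ]
}}

```text
time_s: 2.5
position: [0.5247, 0.2972, 0.127]
eef_rot: [[-0.986, 0.167, 0.002], [0.167, 0.986, 0.002], [-0.002, 0.002, -1.0]]
wrist_force: [1.2, -0.1, -0.4]
width: 0.27
```

```bash
python3 - <<'E'
from h import *
h=np.array([.5524,.293]);x=np.array([np.cos(.167),-np.sin(.167)])
s=get_state();print((np.array(s["position"])[:2]-h)@x, (np.array(s["position"])[:2]-h)@[x[1]*-1,x[0]],s["position"],s["wrist_force"],s["width"])
for k in (0,.02,.035): print(togo((*(h+x*k),.125)))
b=cam("side");crop("si2",b["frame"],200,150,440,380,2.5)
E
```

```text
-0.027998093611818375 -0.000483907172495869 [0.52471098 0.2971768  0.12698524] [ 1.2223738  -0.12720352 -0.44091391] 0.27010749915559457
([], [-28.0, 0.5, 2.0])
([], [-48.0, 0.5, 2.1])
([], [-63.0, 0.5, 2.1])
```

View pics/si2.png

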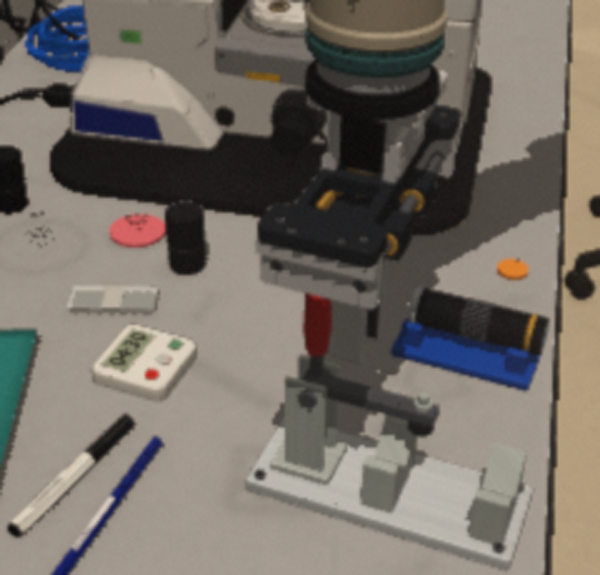

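Request:
{"name": "jog_arm", "arguments": {
  "targets": [
    [0,0,0,0,0,0,0],
    [0,0,0,0,0,0,0],
    [0,0,0,0,0,0,0],
    [0,0,0,-8,0,0,0],
    [0,0,0,-14,0,0,0],
    [0,0,0,-20,0,0,0],
    [0,0,0,-26,0,0,0],
    [0,0,0,-32,0,0,0],
    [0,0,0,-38,0,0,0],
    [0,0,0,-44,0,0,0]
  ]
}}

```text
time_s: 3.55
position: [0.5682, 0.2885, 0.1253]
eef_rot: [[-0.986, 0.167, 0.0], [0.167, 0.986, -0.0], [-0.0, -0.0, -1.0]]
wrist_force: [0.2, -0.3, -0.7]
width: 0.003
```

Request:
{"name": "jog_arm", "arguments": {
  "targets": [
    [0,0,0,-6,0,0,0],
    [0,0,0,-12,0,0,0],
    [0,0,0,-18,0,0,0],
    [0,0,0,-20,0,0,0],
    [0,0,0,-20,0,0,0]
  ]
}}

```text
time_s: 4.05
position: [0.5875, 0.2854, 0.1254]
eef_rot: [[-0.986, 0.167, 0.0], [0.167, 0.986, -0.0], [-0.0, -0.0, -1.0]]
wrist_force: [0.7, 0.4, 0.3]
width: 0.004
```

```bash
python3 - <<'E'
from h import *
h=np.array([.5524,.293]);x=np.array([np.cos(.167),-np.sin(.167)])
s=get_state();print((np.array(s["position"])[:2]-h)@x,s["wrist_force"])
b=cam("side");crop("si3",b["frame"],200,150,440,380,2.5)
E
```

```text
0.03592505900655098 [0.70226519 0.3942122  0.34990387]
```

View pics/si3.png

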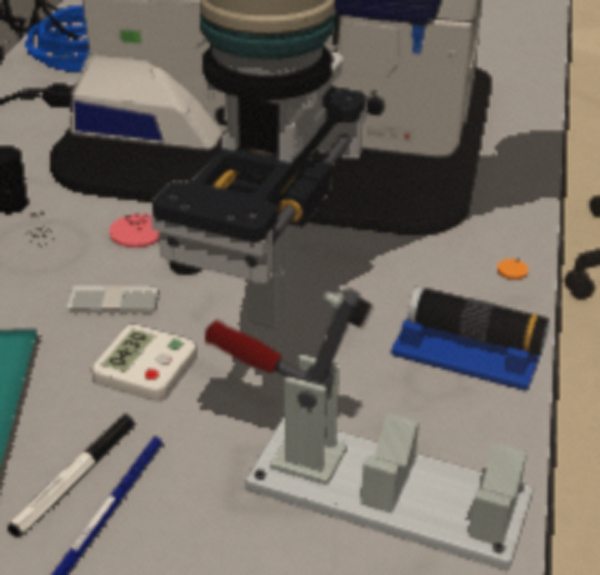

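Request:
{"name": "jog_arm", "arguments": {
  "targets": [
    [0,0,0,0,0,-40,0],
    [0,0,0,0,0,-80,0],
    [0,0,0,0,0,-120,0],
    [0,0,0,0,0,-120,0],
    [0,0,0,0,0,-120,0]
  ]
}}

```text
time_s: 4.6
position: [0.5871, 0.2859, 0.2464]
eef_rot: [[-0.986, 0.167, 0.001], [0.167, 0.986, 0.001], [-0.001, 0.001, -1.0]]
wrist_force: [0.4, 0.3, -0.1]
width: 0.002
```

```bash
python3 - <<'E'
from h import *
b=cam("side");crop("si4",b["frame"],200,150,440,380,2.5)
print(get_state()["wrist_force"])
yaw=-.18
print(togo((.4520,.1308,.25),np.pi/2+yaw))
E
```

```text
[-0.28590432 -0.12908545  0.20853765]
([-0.0006, -0.0011, 0.0125], [106.6, -174.9, -4.9])
```

View pics/si4.png

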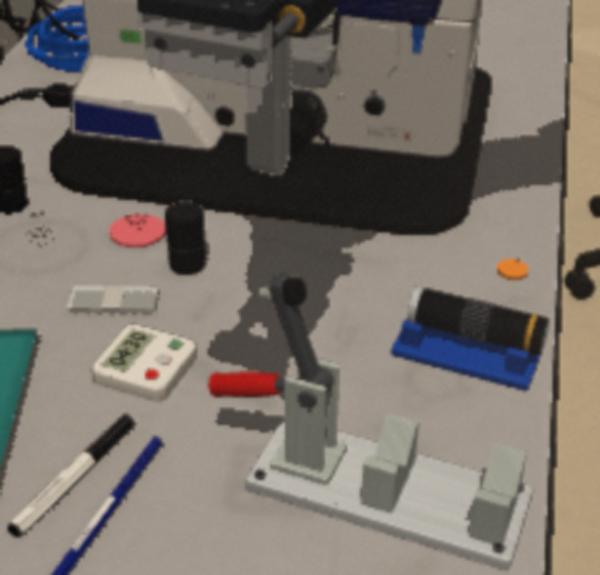

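Request:
{"name": "jog_arm", "arguments": {
  "targets": [
    [0,0,0,27,-44,0,80],
    [0,0,0,53,-87,0,80],
    [0,0,0,80,-131,0,80],
    [0,0,0,106,-175,0,80],
    [0,0,0,106,-175,40,80],
    [0,0,0,106,-175,80,80],
    [0,0,0,106,-175,120,80],
    [0,0,0,106,-175,136,80],
    [0,0,0,106,-175,136,80],
    [0,0,0,106,-175,136,80]
  ]
}}

```text
time_s: 5.65
position: [0.4526, 0.1305, 0.1089]
eef_rot: [[-0.986, 0.167, -0.002], [0.167, 0.986, -0.001], [0.002, -0.001, -1.0]]
wrist_force: [0.4, 0.3, 0.3]
width: 0.818
```

```bash
python3 - <<'E'
from h import *
import pickle
s=get_state();print(s["position"],s["width"],togo((.4530,.1308,.0165),np.pi/2-.172))
w=cam("wrist");pickle.dump(w,open("w2.pkl","wb"));crop("w2",w["frame"],0,0,640,480,1.25)
E
```

```text
[0.45256233 0.13051887 0.10885384] 0.8184354827444045 ([-0.0011, -0.002, 0.0043], [-0.6, 0.5, 92.4])
```

View pics/w2.png

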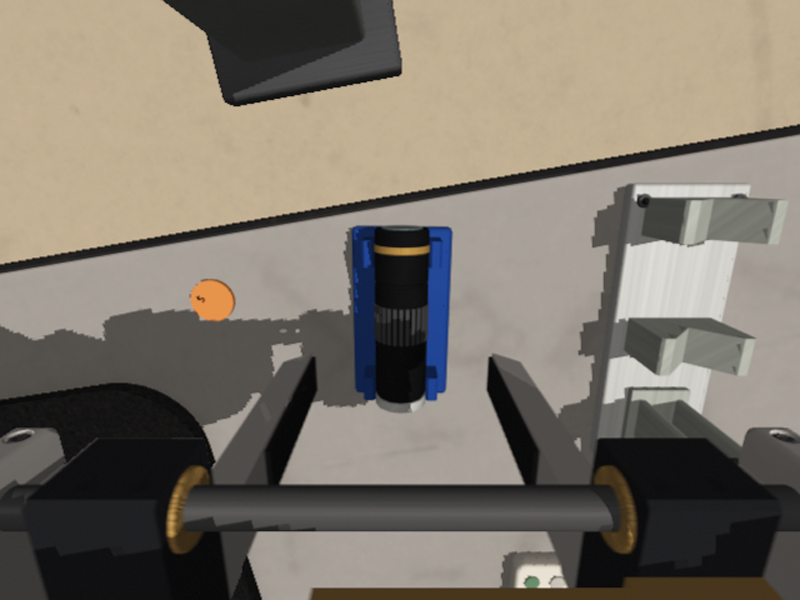

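```bash
python3 - <<'E'
from h import *
import pickle
w=pickle.load(open("w2.pkl","rb"))
crop("w2b",w["frame"],270,170,370,340,3.5)
g=cv2.cvtColor(w["frame"],cv2.COLOR_RGB2GRAY)
print(g[180:335:3,316:326].mean(1).round().tolist())
for p in [(401,250),(401.5,326),(401,400)]:
    print(plane(w,p[0]/1.25,p[1]/1.25,.035).round(4))
E
```

```text
[102.0, 96.0, 18.0, 19.0, 20.0, 19.0, 114.0, 150.0, 72.0, 20.0, 20.0, 20.0, 20.0, 20.0, 20.0, 20.0, 16.0, 17.0, 18.0, 18.0, 18.0, 17.0, 18.0, 51.0, 51.0, 40.0, 26.0, 26.0, 26.0, 26.0, 26.0, 25.0, 23.0, 9.0, 9.0, 9.0, 10.0, 9.0, 9.0, 9.0, 9.0, 9.0, 9.0, 9.0, 8.0, 8.0, 9.0, 10.0, 102.0, 101.0, 135.0, 161.0]
[0.4093 0.1376 0.035 ]
[0.4551 0.1301 0.035 ]
[0.5044 0.1215 0.035 ]
```

View pics/w2b.png

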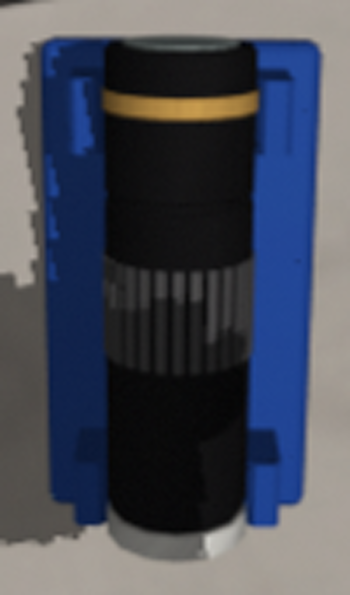

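```bash
python3 - <<'E'
from h import *
import pickle
w=pickle.load(open("w2.pkl","rb"))
a=plane(w,321,170+266/3.5,.051);b=plane(w,321,170+374/3.5,.051);print(a,b,(a+b)/2,np.linalg.norm(a-b))
c=plane(w,321,170+49/3.5,.051);e=plane(w,321,170+531/3.5,.051);print(c,e)
E
```

```text
[0.43894125 0.13271642 0.051     ] [0.46185165 0.12883517 0.051     ] [0.45039645 0.13077579 0.051     ] 0.023236829504693662
[0.39631013 0.13993855 0.051     ] [0.49741042 0.12281116 0.051     ]
```

Request:
{"name": "jog_arm", "arguments": {
  "targets": [
    [0,0,0,0.5,0,30,70],
    [0,0,0,0.5,0,60,70],
    [0,0,0,0.5,0,80,70],
    [0,0,0,0.5,0,90,70],
    [0,0,0,0.5,0,92,70],
    [0,0,0,0.5,0,92,70]
  ]
}}

```text
time_s: 6.3
position: [0.4535, 0.1311, 0.0182]
eef_rot: [[-0.986, 0.167, 0.001], [0.167, 0.986, 0.0], [-0.001, 0.001, -1.0]]
wrist_force: [-1.1, -0.3, 0.0]
width: 0.742
```

```bash
python3 - <<'E'
from h import *
s=get_state();print(s["position"],s["width"],s["wrist_force"])
w=cam("wrist");crop("w3",w["frame"],0,0,640,480,1.25)
E
```

```text
[0.45350363 0.1310586  0.0181761 ] 0.7417279899638507 [-1.07925324 -0.2757395   0.03601636]
```

View pics/w3.png

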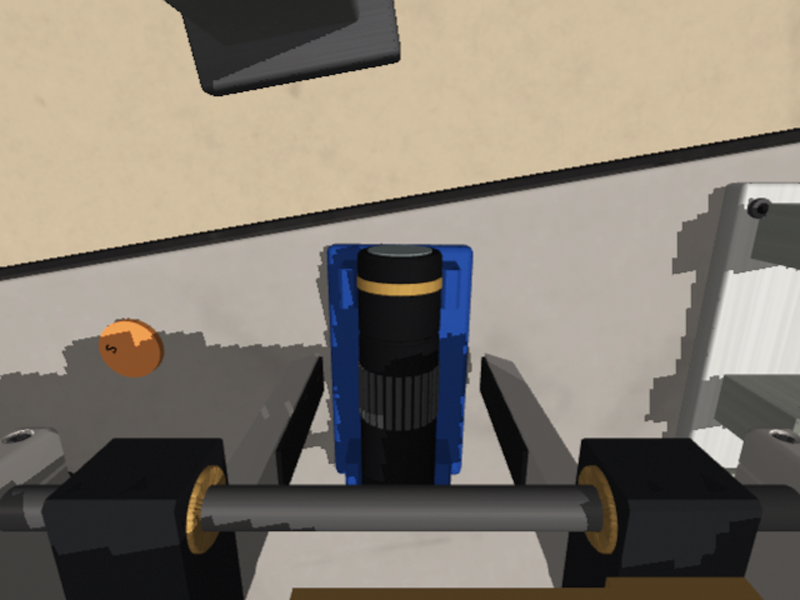

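Request:
{"name": "jog_arm", "arguments": {
  "targets": [
    [0,0,0,0,0,1,30],
    [0,0,0,0,0,1,20],
    [0,0,0,0,0,1,10],
    [0,0,0,0,0,1,0],
    [0,0,0,0,0,1,0],
    [0,0,0,0,0,1,0],
    [0,0,0,0,0,1,0],
    [0,0,0,0,0,1,0],
    [0,0,0,0,0,1,0]
  ]
}}

```text
time_s: 7.25
position: [0.4527, 0.13, 0.0165]
eef_rot: [[-0.986, 0.168, -0.0], [0.168, 0.986, -0.001], [0.0, -0.001, -1.0]]
wrist_force: [-1.3, -4.7, 3.6]
width: 0.333
```

Request:
{"name": "jog_arm", "arguments": {
  "targets": [
    [0,0,0,0,0,-10,0],
    [0,0,0,0,0,-30,0],
    [0,0,0,0,0,-60,0],
    [0,0,0,0,0,-90,0],
    [0,0,0,0,0,-110,0],
    [0,0,0,0,0,-110,0],
    [0,0,0,0,0,-110,0]
  ]
}}

```text
time_s: 7.95
position: [0.4528, 0.1316, 0.1265]
eef_rot: [[-0.986, 0.166, 0.001], [0.166, 0.986, 0.001], [-0.0, 0.001, -1.0]]
wrist_force: [0.3, 0.1, -1.6]
width: 0.335
```

```bash
python3 - <<'E'
from h import *
import pickle
s=get_state();print(s["position"],s["width"],s["wrist_force"],s["torque"],np.round(s["eef_rot"],3).tolist())
w=cam("wrist");crop("w4",w["frame"],0,0,640,480,1.25)
b=cam("side");crop("si5",b["frame"],200,100,460,380,2)
a=cam("scene");pickle.dump((a,b,w),open("third.pkl","wb"));crop("sc5",a["frame"],190,180,350,380,2.8)
E
```

```text
[0.45275994 0.13163093 0.1265127 ] 0.3354321878326497 [ 0.30600681  0.05969568 -1.57742965] [0.03391652 0.02395498 0.02138639] [[-0.986, 0.166, 0.001], [0.166, 0.986, 0.001], [-0.0, 0.001, -1.0]]
```

View pics/w4.png

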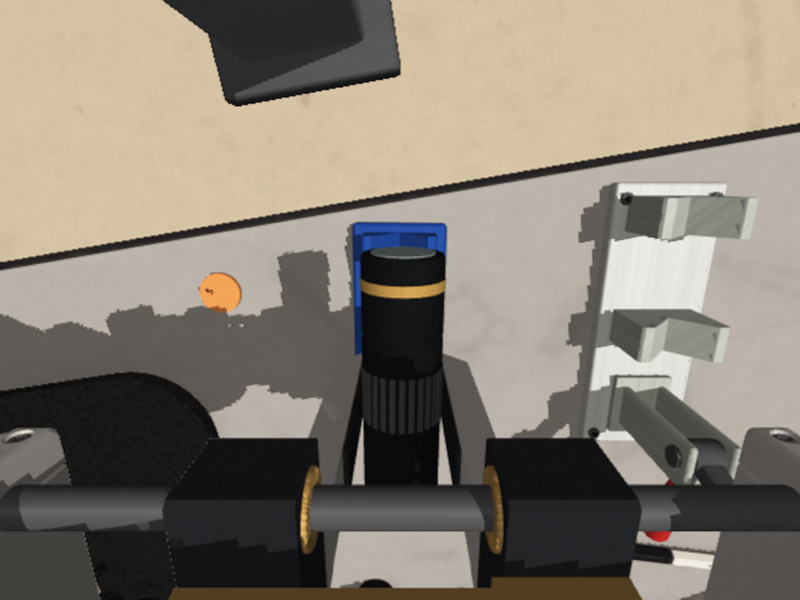

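View pics/si5.png

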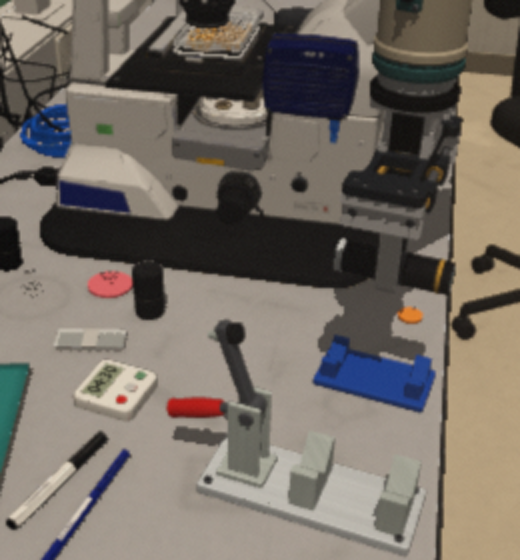

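View pics/sc5.png

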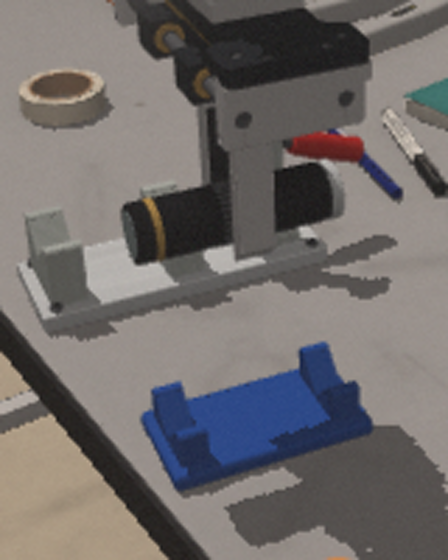

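```bash
python3 - <<'E'
from h import *
import pickle
a,b,w=pickle.load(open("third.pkl","rb"))
crop("w4b",w["frame"],270,180,370,400,2.7)
p=[plane(w,402/1.25,v/1.25,.161) for v in (376,433)]
print(p,np.linalg.norm(p[0]-p[1]))
S=lambda x,y:(190+(x+.5)/2.8-.5,180+(y+.5)/2.8-.5)
D=lambda x,y:(200+(x+.5)/2-.5,100+(y+.5)/2-.5)
tcp=np.array([.45276,.13163]);x=np.array([.986,-.166])
for n,q,r in [("ring",(154,229),(443,272)),("white",(335,190),(341,257))]:
    P,e=tri(a,S(*q),b,D(*r));print(n,P,e,(P[:2]-tcp)@x)
crop("si5b",b["frame"],350,200,440,260,6);crop("sc5b",a["frame"],225,230,325,285,6)
E
```

```text
[array([0.43795358, 0.13426476, 0.161     ]), array([0.46103061, 0.13038913, 0.161     ])] 0.023400200856525086
ring [0.40533243 0.13523498 0.14653803] 0.0003400195778736967 -0.04736201226216636
white [0.50333972 0.12176535 0.14172868] 0.0025910703292689485 0.05150913673794923
```

View pics/si5b.png

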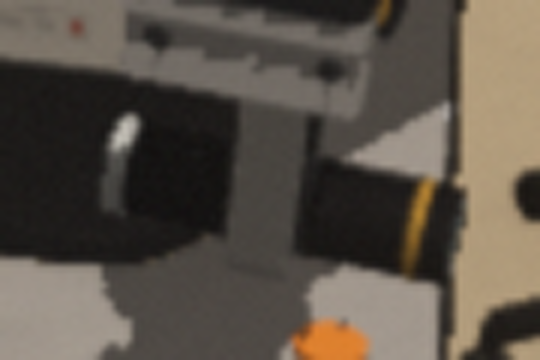

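View pics/sc5b.png

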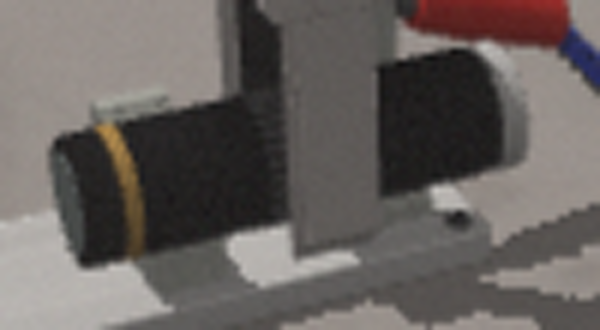

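View pics/w4b.png

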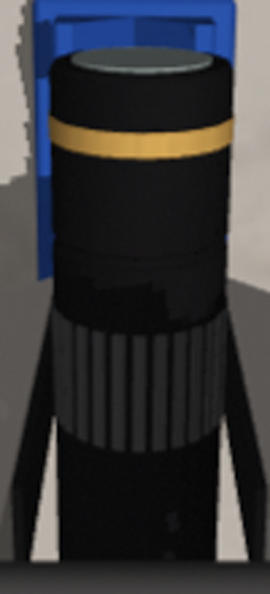

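```bash
python3 - <<'E'
from h import *
print(togo((.4587,.3088,.075),np.pi/2-.167))
E
```

```text
([-0.0009, -0.0023, -0.0005], [22.8, 176.7, 50.2])
```

Request:
{"name": "jog_arm", "arguments": {
  "targets": [
    [0,0,0,3,20,0,0],
    [0,0,0,7,50,0,0],
    [0,0,0,11,85,0,0],
    [0,0,0,15,120,0,0],
    [0,0,0,20,155,0,0],
    [0,0,0,23,177,0,0],
    [0,0,0,23,177,20,0],
    [0,0,0,23,177,40,0],
    [0,0,0,23,177,50,0],
    [0,0,0,23,177,50,0]
  ]
}}

```text
time_s: 9.1
position: [0.4583, 0.3081, 0.0742]
eef_rot: [[-0.986, 0.167, -0.004], [0.167, 0.986, -0.003], [0.003, -0.003, -1.0]]
wrist_force: [-1.4, 0.3, -0.9]
width: 0.336
```

```bash
python3 - <<'E'
from h import *
import pickle
s=get_state();print(s["position"],s["width"],s["wrist_force"],np.round(s["eef_rot"],3).tolist(),togo((.4587,.3088,.0365),np.pi/2-.167))
a=cam("scene");b=cam("side");w=cam("wrist");pickle.dump((a,b,w),open("fourth.pkl","wb"))
crop("w6",w["frame"],180,120,480,440,2)
crop("si6",b["frame"],290,220,430,380,4)
crop("sc6",a["frame"],180,190,330,310,4.5)
E
```

```text
[0.45825621 0.30810455 0.0742402 ] 0.3362104531305402 [-1.35077812  0.34459589 -0.87752843] [[-0.986, 0.167, -0.004], [0.167, 0.986, -0.003], [0.003, -0.003, -1.0]] ([-0.0034, -0.0034, -0.0009], [-0.4, 0.9, 37.7])
```

View pics/w6.png

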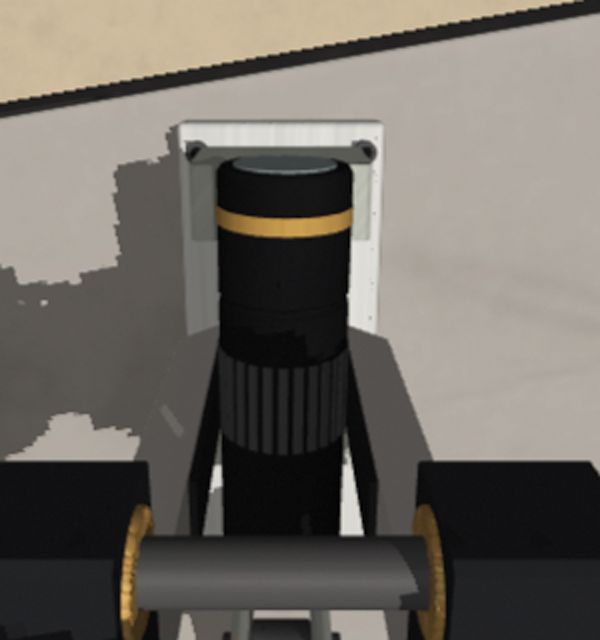

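View pics/si6.png

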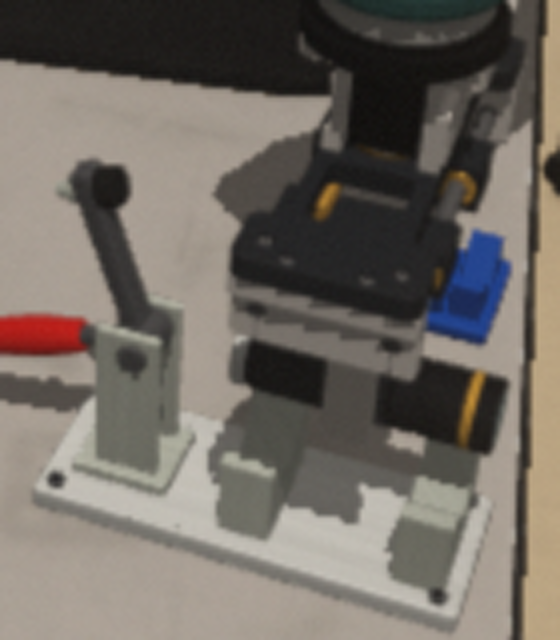

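View pics/sc6.png

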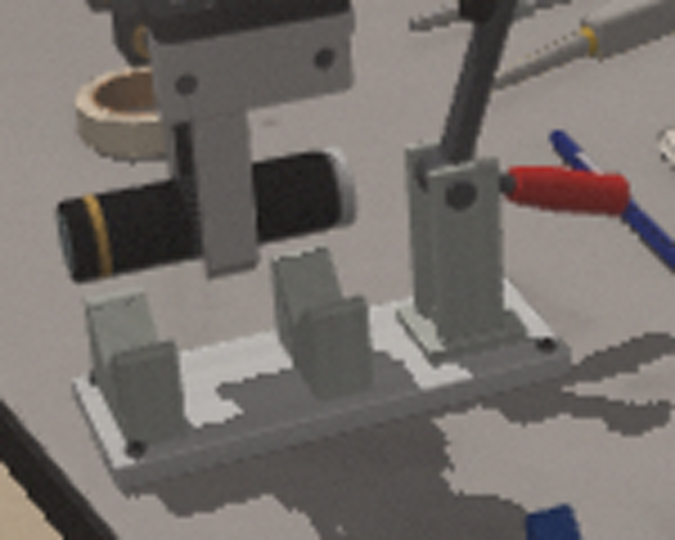

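Request:
{"name": "jog_arm", "arguments": {
  "targets": [
    [0,0,0,0,1,10,0],
    [0,0,0,0,1,20,0],
    [0,0,0,0,1,27,0],
    [0,0,0,0,1,31,0],
    [0,0,0,0,1,34,0],
    [0,0,0,0,1,34,0],
    [0,0,0,0,1,34,0],
    [0,0,0,0,1,34,0]
  ]
}}

```text
time_s: 10.05
position: [0.4601, 0.3104, 0.0427]
eef_rot: [[-0.986, 0.167, 0.0], [0.167, 0.986, 0.0], [-0.0, 0.0, -1.0]]
wrist_force: [-0.2, 0.4, -1.1]
width: 0.336
```

```bash
python3 - <<'E'
from h import *
import pickle
s=get_state();print(s["position"],s["width"],s["wrist_force"],s["torque"],np.round(s["eef_rot"],3).tolist(),togo((.4587,.3088,.0365),np.pi/2-.167))
a=cam("scene");b=cam("side");w=cam("wrist");pickle.dump((a,b,w),open("fifth.pkl","wb"))
crop("w7",w["frame"],180,120,480,440,2)
crop("si7",b["frame"],290,220,430,380,4)
crop("sc7",a["frame"],180,190,330,310,4.5)
E
```

```text
[0.46013586 0.31036169 0.04273833] 0.33627320797640825 [-0.19851619  0.37203845 -1.14693983] [-0.00314031 -0.02916561  0.00402946] [[-0.986, 0.167, 0.0], [0.167, 0.986, 0.0], [-0.0, 0.0, -1.0]] ([0.0005, 0.0004, -0.0008], [1.2, -1.8, 6.2])
```

View pics/w7.png

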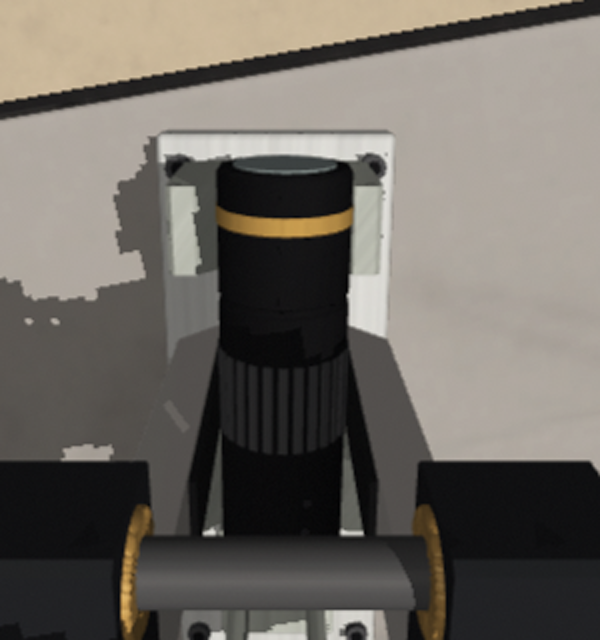

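View pics/si7.png

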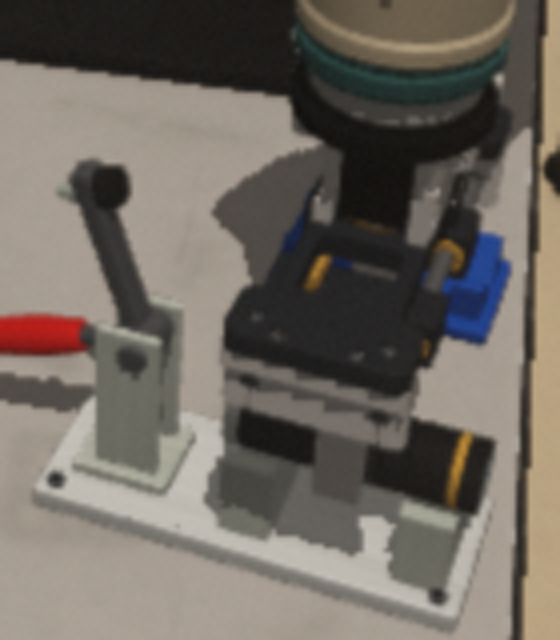

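View pics/sc7.png

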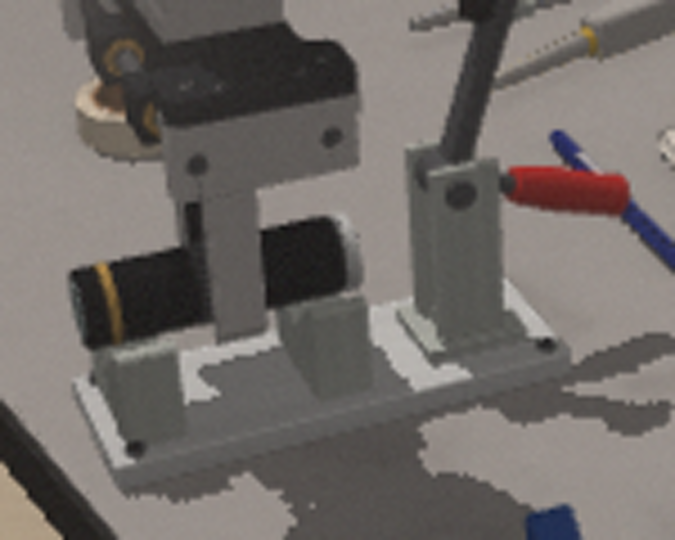

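```bash
python3 - <<'E'
from h import *
import pickle
th=.167;x=np.array([np.cos(th),-np.sin(th)]);y=np.array([np.sin(th),np.cos(th)]);o=np.array([.4587,.3088])
F=lambda P:np.round([(P[:2]-o)@x*1e3,(P[:2]-o)@y*1e3],1)
C=lambda u,v:(180+(u+.5)/2-.5,120+(v+.5)/2-.5)
for f,z,pl,bz in [("fourth.pkl",.0742,[(180,123),(383,123)],.0930),("fifth.pkl",.0427,[(158,133),(393,133)],.0615)]:
    a,b,w=pickle.load(open(f,"rb"))
    print(f,"plate",[F(plane(w,*C(*p),.012)) for p in pl],"barrel ring",[F(plane(w,*C(u,222),bz)) for u in (284.5,)],"@band",F(plane(w,*C(284,400),bz)))
    print("band top",[F(plane(w,*C(284,v),bz+.016)) for v in ((358,451) )], "end top", F(plane(w,*C(284,163),bz+.012)))
S=lambda u,v:(180+(u+.5)/4.5-.5,190+(v+.5)/4.5-.5)
D=lambda u,v:(290+(u+.5)/4-.5,220+(v+.5)/4-.5)
P,e=tri(a,S(110,303),b,D(460,470));print("ring tri",F(P),P,e)
# rest corners tri: scene near rest ; far/near
for p in [(36,-36),]:pass
print("plate scene", [F(plane(a,*S(*p),.012)) for p in [(75,385),(122,470),(570,350)]], "side",[F(plane(b,*D(*p),.012)) for p in [(35,490),(450,612),(490,497)]])
E
```

```text
fourth.pkl plate [array([-57.1, -34.8]), array([-57. ,  34.8])] barrel ring [array([-42.1,   0.8])] @band [5.  0.6]
band top [array([-14.2,   0.6]), array([9.9, 0.6])] end top [-58.1   0.6]
fifth.pkl plate [array([-57.5, -35.2]), array([-57.4,  34.5])] barrel ring [array([-42.5,   2.1])] @band [4. 2.]
band top [array([-15.1,   2. ]), array([8.7, 1.9])] end top [-58.4   2. ]
ring tri [-44.4   2.4] [0.41536725 0.31857177 0.06130698] 0.0001758442011244023
plate scene [array([-57.6,  28.9]), array([-55.6, -38.2]), array([133.5, -34.3])] side [array([132.9,  36.7]), array([-53.4,  33.6]), array([-55.1, -36. ])]
```

```bash
python3 - <<'E'
from h import *
import pickle
a,b,w=pickle.load(open("fifth.pkl","rb"))
crop("si7b",b["frame"],340,310,420,375,9.5);crop("sc7b",a["frame"],190,232,270,292,9.5)
w=pickle.load(open("w2.pkl","rb"))
q=[plane(w,321,170+r/3.5,.051) for r in (49,108,320)];print([np.linalg.norm(i-q[2]) for i in q])
E
```

```text
[np.float64(0.054704938561982754), np.float64(0.04337693236218392), np.float64(0.0)]
```

View pics/si7b.png

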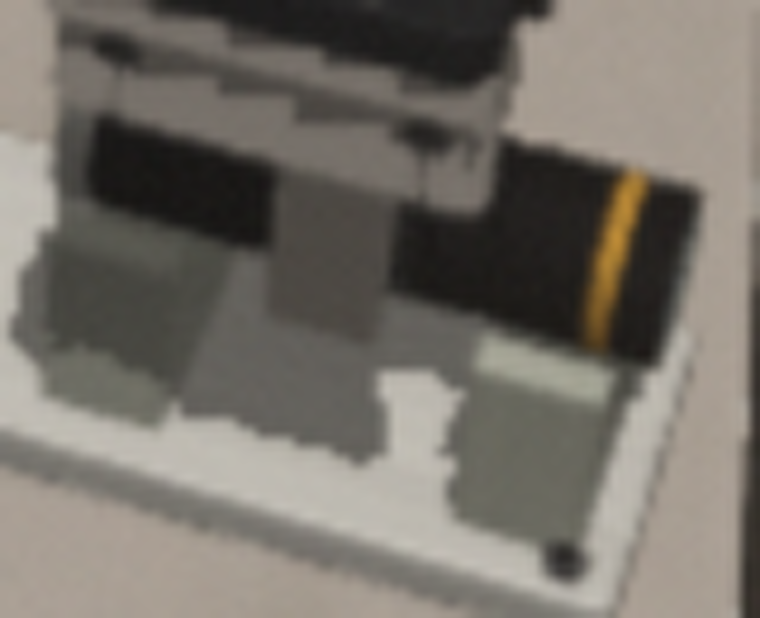

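View pics/sc7b.png

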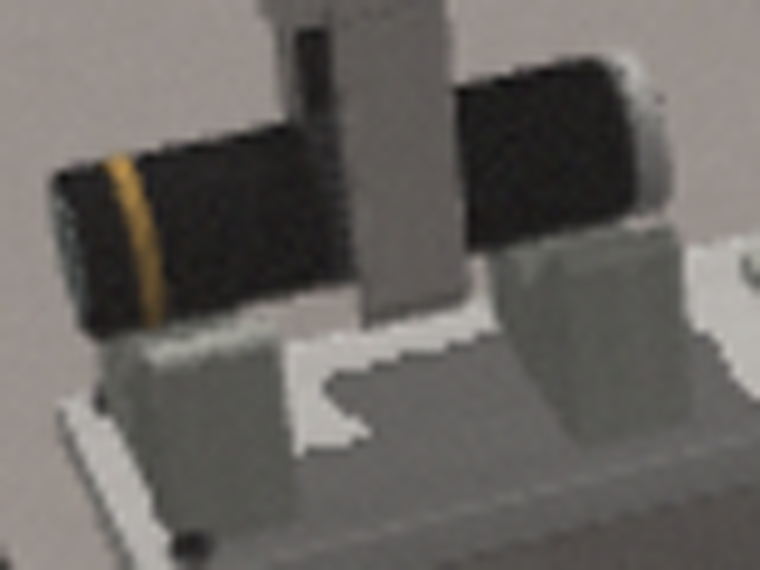

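```bash
python3 - <<'E'
from h import *
import pickle
a,b,w=pickle.load(open("fifth.pkl","rb"))
th=.167;x=np.array([np.cos(th),-np.sin(th)]);y=np.array([np.sin(th),np.cos(th)]);o=np.array([.4587,.3088])
F=lambda P:np.round([(P[:2]-o)@x*1e3,(P[:2]-o)@y*1e3],1)
D=lambda u,v:(340+(u+.5)/9.5-.5,310+(v+.5)/9.5-.5)
S=lambda u,v:(190+(u+.5)/9.5-.5,232+(v+.5)/9.5-.5)
z=.0615
print("side: rest near corners (-50,27),(-27,27)",F(plane(b,*D(612,402),.052)),F(plane(b,*D(477,372),.052)),"barrel end",F(plane(b,*D(678,278),z)))
print("scene: rest (-50,-27),(-27,-27),(27,-27),(50,-27)",[F(plane(a,*S(*p),.052)) for p in [(150,362),(280,348),(520,268),(680,240)]],"barrel ends",[F(plane(a,*S(*p),z)) for p in [(72,255),(645,132)]])
P,e=tri(a,S(72,255),b,D(678,278));print(F(P),P[2],e)
E
```

```text
side: rest near corners (-50,27),(-27,27) [-49.8  25.7] [-26.8  27.8] barrel end [-54.9   2.5]
scene: rest (-50,-27),(-27,-27),(27,-27),(50,-27) [array([-49.9, -24.4]), array([-27.6, -30. ]), array([ 20.1, -22.2]), array([ 50.2, -25.6])] barrel ends [array([-56.4,   2.5]), array([52.9, -0.1])]
[-55.6   2.6] 0.061521411838094175 0.001430750416106728
```

Request:
{"name": "jog_arm", "arguments": {
  "targets": [
    [0,0,0,-1,-2,0,0],
    [0,0,0,-1,-2,2,0],
    [0,0,0,-1,-2,4,0],
    [0,0,0,-1,-2,4,0],
    [0,0,0,-1,-2,4,0],
    [0,0,0,-1,-2,4,0]
  ]
}}

```text
time_s: 10.8
position: [0.4606, 0.3081, 0.0385]
eef_rot: [[-0.986, 0.167, -0.0], [0.167, 0.986, 0.0], [0.0, 0.0, -1.0]]
wrist_force: [0.4, -0.5, -2.2]
width: 0.332
```

Request:
{"name": "jog_arm", "arguments": {
  "targets": [
    [0,0,0,0,0,0,0],
    [0,0,0,0,0,0,0]
  ]
}}

```text
time_s: 11.0
position: [0.4606, 0.3081, 0.0385]
eef_rot: [[-0.986, 0.167, 0.0], [0.167, 0.986, 0.0], [0.0, 0.0, -1.0]]
wrist_force: [-0.5, 0.1, -2.0]
width: 0.335
```

```bash
python3 - <<'E'
from h import *
import pickle
for i in range(3):
    s=get_state();print(s["time_s"],np.round(s["position"],4),np.round(s["wrist_force"],2),togo((.4597,.3087,.0365),np.pi/2-.167,s))
    w=cam("wrist")
crop("w8",w["frame"],180,120,480,440,2)
E
```

```text
11.0 [0.4606 0.3081 0.0385] [-0.47  0.07 -1.95] ([0.0001, -0.0, -0.0008], [1.0, 0.5, 2.0])
11.05 [0.4606 0.3081 0.0385] [ 0.55  0.29 -0.57] ([0.0001, 0.0001, -0.0007], [1.0, 0.4, 2.0])
11.1 [0.4606 0.3081 0.0385] [-0.45  0.28 -1.84] ([0.0001, 0.0, -0.0007], [1.0, 0.4, 2.0])
```

View pics/w8.png

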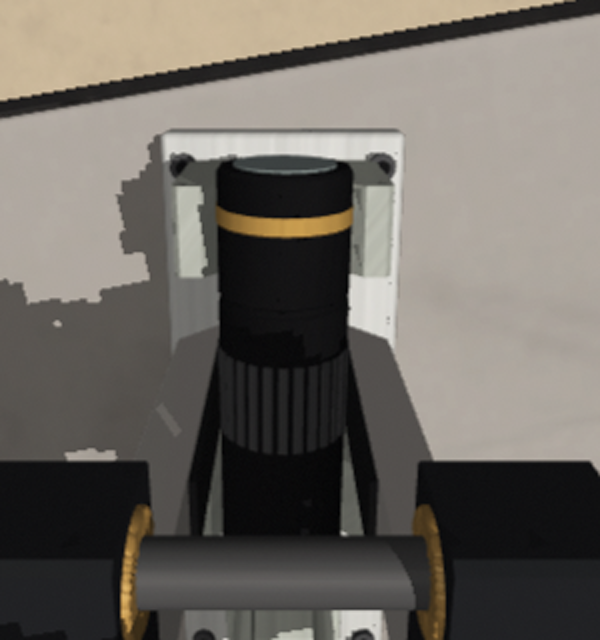

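Request:
{"name": "jog_arm", "arguments": {
  "targets": [
    [0,0,0,0,0,1,0],
    [0,0,0,0,0,1.5,0],
    [0,0,0,0,0,1.5,0],
    [0,0,0,0,0,1.5,0]
  ]
}}

```text
time_s: 11.55
position: [0.4607, 0.3082, 0.0372]
eef_rot: [[-0.986, 0.167, 0.0], [0.167, 0.986, 0.0], [-0.0, 0.0, -1.0]]
wrist_force: [-0.4, 0.4, 1.3]
width: 0.332
```

Request:
{"name": "jog_arm", "arguments": {
  "targets": [
    [0,0,0,0,0,0.5,0],
    [0,0,0,0,0,0.5,0],
    [0,0,0,0,0,0.5,0]
  ]
}}

```text
time_s: 11.85
position: [0.4608, 0.3083, 0.0371]
eef_rot: [[-0.986, 0.167, 0.001], [0.167, 0.986, 0.0], [-0.0, 0.001, -1.0]]
wrist_force: [-0.5, -0.1, 6.7]
width: 0.333
```

Request:
{"name": "jog_arm", "arguments": {
  "targets": [
    [0,0,0,0,0,0.5,0],
    [0,0,0,0,0,0.5,0],
    [0,0,0,0,0,0.5,0]
  ]
}}

```text
time_s: 12.15
position: [0.4608, 0.3083, 0.037]
eef_rot: [[-0.986, 0.167, 0.001], [0.167, 0.986, 0.001], [-0.001, 0.001, -1.0]]
wrist_force: [-2.3, -1.1, 10.5]
width: 0.332
```

```bash
python3 - <<'E'
from h import *
import pickle
for n in ["wrist","scene","side","wrist","scene","side"]:
    d=cam(n);s=get_state();print(s["time_s"],np.round(s["position"],4),np.round(s["wrist_force"],2),np.round(s["torque"],2))
    if n=="scene":a=d
    if n=="side":b=d
    if n=="wrist":w=d
pickle.dump((a,b,w),open("sixth.pkl","wb"))
crop("w9",w["frame"],180,120,480,440,1.8)
crop("si9",b["frame"],340,290,420,375,7);crop("sc9",a["frame"],190,210,270,292,7)
crop("si9f",b["frame"],200,150,440,380,2.5)
E
```

```text
12.2 [0.4608 0.3082 0.0371] [-1.71 -1.14 10.36] [-0.23  0.48  0.15]
12.25 [0.4608 0.3083 0.037 ] [-1.92 -0.39  9.42] [-0.22  0.49  0.16]
12.3 [0.4608 0.3083 0.0371] [-1.72 -1.41 10.01] [-0.3   0.52  0.2 ]
12.35 [0.4608 0.3083 0.0371] [-1.5  -1.4  10.97] [-0.24  0.46  0.22]
12.4 [0.4608 0.3083 0.037 ] [-2.21 -0.87  9.74] [-0.21  0.4   0.14]
12.45 [0.4608 0.3083 0.0371] [-1.8  -0.83 11.04] [-0.26  0.45  0.17]
```

View pics/si9.png

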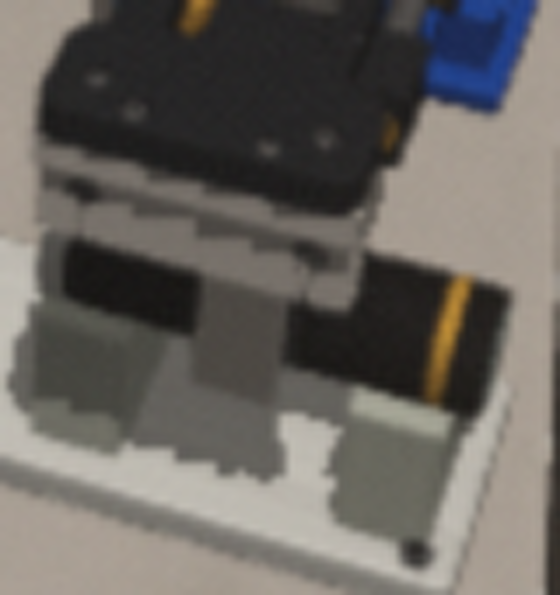

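View pics/sc9.png

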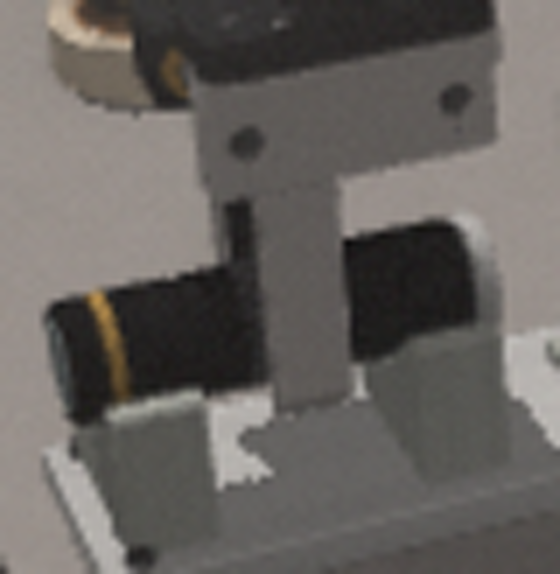

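View pics/si9f.png

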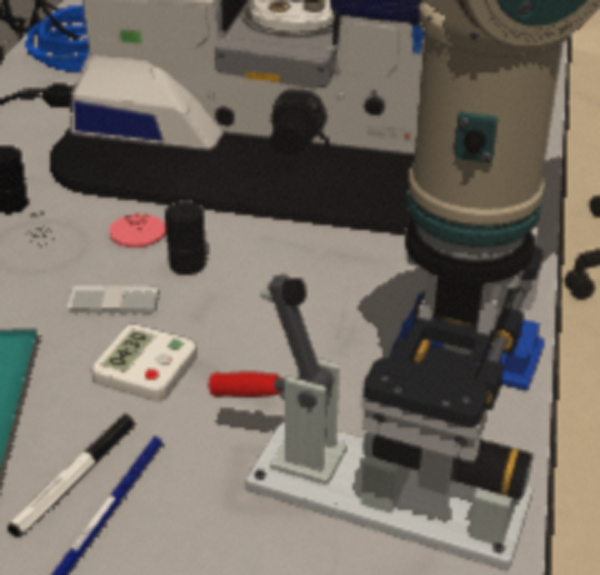

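```bash
python3 - <<'E'
from h import *
import pickle
a,b,w=pickle.load(open("sixth.pkl","rb"))
th=.167;x=np.array([np.cos(th),-np.sin(th)]);y=np.array([np.sin(th),np.cos(th)]);o=np.array([.4587,.3088])
F=lambda P:np.round([(P[:2]-o)@x*1e3,(P[:2]-o)@y*1e3],1)
D=lambda u,v:(340+(u+.5)/7-.5,290+(v+.5)/7-.5)
S=lambda u,v:(190+(u+.5)/7-.5,210+(v+.5)/7-.5)
z=.055
print("side rest",F(plane(b,*D(448,436),.052)),F(plane(b,*D(350,412),.052)),"end",F(plane(b,*D(494,353),z)))
print("scene rest",F(plane(a,*S(112,420),.052)),F(plane(a,*S(208,402),.052)),F(plane(a,*S(502,332),.052)),"ends",F(plane(a,*S(60,360),z)),F(plane(a,*S(482,272),z)))
P,e=tri(a,S(60,360),b,D(494,353));print(F(P),P[2],e)
E
```

```text
side rest [-49.2  25.9] [-26.4  27.3] end [-53.7  -0.9]
scene rest [-49.5 -24.3] [-26.2 -26.5] [ 50.2 -26.4] ends [-55.    4.1] [54.3 -0.2]
[-54.7   1.1] 0.056869482188119796 0.0016347086413998635
```

View pics/w9.png

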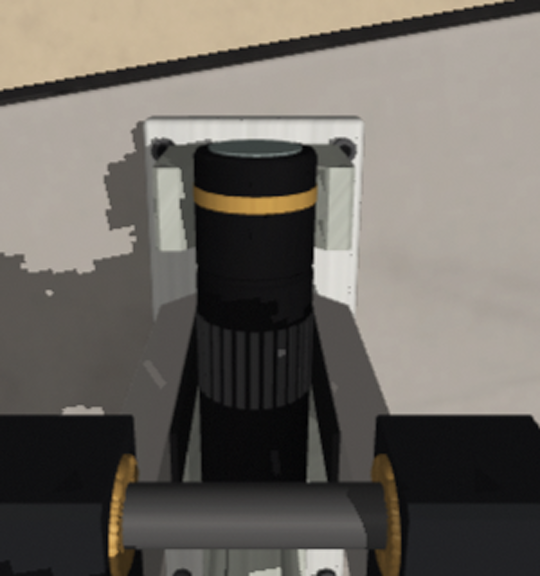

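Request:
{"name": "jog_arm", "arguments": {
  "targets": [
    [0,0,0,0,0,0,0],
    [0,0,0,0,0,0,0],
    [0,0,0,0,0,0,0],
    [0,0,0,0,0,0,0],
    [0,0,0,0,0,0,0],
    [0,0,0,0,0,0,0]
  ]
}}

```text
time_s: 13.05
position: [0.4608, 0.3083, 0.0371]
eef_rot: [[-0.986, 0.167, 0.001], [0.167, 0.986, 0.001], [-0.001, 0.001, -1.0]]
wrist_force: [-1.8, -0.4, 10.6]
width: 0.334
```

```bash
python3 - <<'E'
from h import *
f=[]
for i in range(4):
    f.append(get_state()["wrist_force"]);d=cam("scene")
print(np.round(f,2).tolist());crop("scend",d["frame"],0,0,640,480,1)
if 8.5<np.mean(f,0)[2]<12: print(env.job_done())
E
```

```text
[[-1.82, -0.44, 10.58], [-3.25, -1.21, 10.77], [-2.79, -0.16, 9.87], [-2.11, -0.67, 10.24]]
the job is handed in; nothing more can be done
None
```

View pics/scend.png

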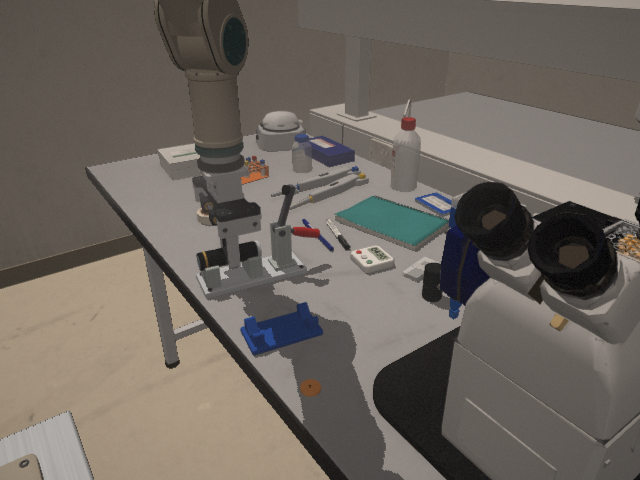

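I opened the clamp first by pushing its handle past centre with closed fingers. I then took the barrel from the cradle, laid it in the V-block, and handed the job in at about 13 s with the fingers still gripping and pressing it down.

Last checks:
- **Clamp:** in the final picture it is fully open and staying there, handle about level and arm leaning back. The dish, timer and case look to be where they were at the start.
- **Press:** the vertical wrist force settled at 9.9–10.8 N, with about 2–3 N sideways. The moments match that sideways force alone, so I saw no sign of the barrel tilting on the rests. The fingertips stopped at 37.1 mm, against about 36.5 mm expected for a seated barrel.
- **Position across the groove:** the wrist camera showed the barrel within about 0.5 mm of the middle just before the final 1.5 mm of lowering. After seating, the scene and side cameras gave readings from -1 to +4 mm at its near end and -0.2 mm at its far end.
- **Position along the groove:** the scene and side cameras put the barrel within about 1 mm of the middle. The wrist camera read about 3–4 mm towards the robot before I moved the barrel 1 mm the other way. I trusted the other two views because they show the barrel directly against the rests.

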